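# Bring the orange vial to the viewing place and clamp it

### The job

On the vial reader, work the red ratchet lever back and forth, full swings, until the vial with the orange cap stands at the fork in front of the lens; do not overshoot, the ratchet does not turn back. Then leave the lever parked at its end nearest the fork, and push the blue fork fully home around the vial. Keep off the carousel and its vials, and leave the other things on the bench where they are.

Things in the scene. Friction and masses are not known exactly. Their poses are not given: they have to be found in the camera images.
- reader: The vial reader, fixed to the bench: white base plate 300 x 270 x 10 mm, toothed carousel 200 mm across with ten vials (24 mm across, tops 106 mm up, centres on a 66 mm radius), red lever, blue fork. Origin at bench height on the vertical axis about which carousel and lever turn; x points away from the lever side, y to the fork
- axis_top (a point): Centre of the top of the grey column in the middle of the reader, 130 mm above the bench, on the axis of carousel and lever
- view_spot (a point): The viewing place: where the centre of a vial's cap top (106 mm up) stands when that vial is at the fork, 66 mm from the axis, in line with the fork and the black lens on the column
- orange_cap (a point): Centre of the top of the one orange cap; the nine other vials have blue caps. It travels with the carousel
- carousel (a joint): Turn in rad, growing counter-clockwise from above, the only way the ratchet turns. 0 = orange vial exactly at the viewing place; starts between -2.5 and -0.9, often between two places. Places are 0.628 rad apart. A full forward swing of the lever pushes it 0.04 to 0.09 rad past the next place; the returning lever draws it back onto the place, where a click pawl holds it
- lever (a joint): Angle of the red lever in rad: 0 = parked, at the stop nearest the fork; 0.82 = forward stop (counter-clockwise from above). Stays where left; starts within 0.15 of parked. To catch the next place, swing forward to within 0.04 of the forward stop and back to within 0.08 of the parked stop; one full forward swing advances one place
- lever_grip (a point): Middle of the lever's upright black round grip: 22 mm across, from 30 to 120 mm above the bench (this point 85 mm), 155 mm from the axis. The flat red arm below it is 12 to 22 mm above the bench. Free space around it. Swinging it takes about 2 to 12 N here
- fork (a joint): Travel of the blue fork in m: 0 = open, 0.040 = fully home, its two prongs either side of the vial. Slides straight towards the axis against about 3 N of friction and stays where left; starts within 0.008 of open. The prongs clear a vial by 5 mm and strike the vials if the carousel stands between places
- fork_plate (a point): On the outer face (away from the axis) of the fork's blue upright push plate, half-way along its width: plate 60 mm wide, 12 mm thick, from 48 to 114 mm above the bench; this point 90 mm up, 200 mm from the axis when open, 160 mm when home. Push towards the axis. The base beneath is 10 mm high; free space outside
- dishes: Bystander: stack of three clear petri dishes, 92 mm across, 42 mm high, origin under its centre
- tip_box: Bystander: grey box of yellow pipette tips, 85 x 120 x 53 mm, origin under its centre
- reagent: Bystander: amber reagent bottle with a red cap, 68 mm across, about 170 mm tall, origin under its centre
- beaker: Bystander: glass beaker, 76 mm across, 95 mm tall, origin under its centre
- pipette: Bystander: white pipette lying on the bench, 240 mm long, 26 mm thick, origin under its middle
- timer: Bystander: white bench timer, 70 x 70 x 22 mm, origin under its centre

How it is judged:
By the outcome, as a careful person would: the job done as asked, in the order asked, and still so for the second after the job is handed in, with the robot touching nothing.
It also fails if it takes over 64 s, if anything falls off the work surface, if the arm or the gripper's body presses on something with over 40 N, if the wrist force passes 120 N, or if a joint passes its speed limit or range.

### The arm

A 6-joint arm with a two-finger parallel gripper is mounted at the origin on the work surface. World frame = base frame: x ahead of the robot, y to its left, z up, the work surface at z = 0. Lengths are in mm, angles in rad, forces in N, time in s.
With the tool pointing down it reaches from about 400 to 925 mm from the base axis. Payload 12.5 kg.
Tool frame: the origin (TCP) lies on the mounting face of the last link; the fingertips stand 190 mm ahead of it and the grasp point (between the pads) lies 171 mm ahead of it; x points along the fingers, y is the direction in which the jaws open and shut, and the axes are right-handed (so a half turn about x gives the same grasp; the last joint's range is limited). The gripper opens to 95 mm and grips with 3 to 60 N. Pads are 20 mm wide; open, the fingers measure 119 mm over their backs; the gripper's body (75 mm by 180 mm) begins 59 mm behind the grasp point.
Start: joints at [-1.371, 0.491, 1.559, -0, 1.092, -0.106], TCP at [188.18, -595.998, 404.761] pointing down, gripper open.
Joint ranges: [-3.1, 3.1], [-0.84, 2.19], [0.05, 2.79], [-1.13, 4.28], [0.06, 2.93], [-2.69, 2.69]. Speed limits (rad/s): [2.22, 2.22, 2.79, 3.14, 3.14, 3.14].

### API

Orientations are given as [roll, pitch, yaw] about the fixed x, y, z axes, in that order (R = Rz(yaw) Ry(pitch) Rx(roll)).
In Python, from cell import env, eyes gives the robot as it stands. The module is installed in compiled form; this text tells all that it offers.
- The arm moves only by the tool jog_arm, never from a script. Its argument "deltas" is one flat list of numbers, 7 for each row, row after row: the shift along the tool's x, y, z in mm, then the turn, a rotation vector about the tool's x, y, z in rad, then the opening, from 0 (shut) to 1 (fully open). A call has 1 to 10 rows; each row shifts and turns the pose as measured when the row begins, along the tool's axes as they then stand; what a row does not reach is not made up. A row lasts 1/8 s, in which the tool goes at most 62.5 mm and 10.7 degrees, less where a joint would pass 70% of its speed; a pose out of reach is approached as far as the arm can. A call is refused whole if a number of a shift passes 62.5 or a number of a turn 0.188, either way. A call with a gripper value outside its range is refused whole. The fingers move at their own pace and stop on an object; the grip force is fixed at half the most. Time passes only in rows, so rows that do not move let the fingers close. It gives the time, the measured TCP pose, the force and the opening at its end, in the units of the state.
- env.state(): the state, without advancing time (a new reading comes with each control period).
- eyes.read_camera(name): name is "side" or "top" or "wrist"; returns a dict with "image" (384x512x3 uint8, red, green, blue), "fovy" (degrees; the focal length in pixels is half the picture's height over the tangent of half this angle, whatever the lens; pixels are square), "cx", "cy" (the principal point, pixels), "world_from_camera" (4x4, takes a point from camera to world coordinates). Camera axes: x right, y up, looking along -z (the intrinsics and any distortion apply to the point x, -y, -z); pixel columns grow to the right and rows downward; lengths in mm; the calibration is good to about 2 mm. A picture is of the moment at which its call begins. There is no depth.
- env.job_done(): hands the job in, once; it reports no verdict.
The state is a dict: "t": time; "joints": joint angles; "qvel": joint speeds; "tau": joint torques, N m; "eef_pos": TCP position; "tcp_rot": TCP orientation; "ft_force": force on the tool from outside, world axes, zero at the start; "moment": the same for the moment, N m; "opening": opening from 0.0 (shut) to 1.0 (fully open).
Only numpy, scipy, OpenCV 4.12 (cv2) and the standard library are available. Lean on these libraries where they do the work, as an engineer would, in place of code of your own. Each camera call takes 0.05 s, during which the arm holds its last target.

## Working session

There is one attempt and no reset: what is moved stays moved. The work goes in short steps, Python scripts to look and compute and a tool call to move; the robot and the scene stay as the last step left them, time stands still between calls to the robot, and variables do not carry over. Pictures are saved under pics/ and viewed, and the job is handed in when it is done.

Besides the shell and the picture viewer there is one more tool, called after "Emit:" as a command line: name --argument value ..., lists and objects as JSON in quotes. jog_arm: Moves the arm, as the interface text tells. Its arguments: {"type":"object","properties":{"deltas":{"type":"array","items":{"type":"number"}}},"required":["deltas"]}

```bash
ls; mkdir -p pics; python3 - <<'E'
from cell import env, eyes
import cv2, numpy as np
s=env.state()
for k,v in s.items(): print(k,np.round(v,3))
for n in ["side","top","wrist"]:
    c=eyes.read_camera(n); cv2.imwrite(f"pics/{n}0.png",c["image"][:,:,::-1])
    print(n,[k for k in c],c["fovy"],c["cx"],c["cy"]);print(np.round(c["world_from_camera"],3))
E
```

```text
pics
t 0.0
joints [-1.371  0.492  1.56   0.     1.092 -0.106]
qvel [0.002 0.001 0.    0.002 0.001 0.   ]
tau [ 3.0000e-03 -6.1264e+01 -2.5818e+01  6.9000e-02  4.8000e-02 -0.0000e+00]
eef_pos [ 188.157 -595.96   404.127]
tcp_rot [-1.717  1.57   1.73 ]
ft_force [ 1.164 -0.709  0.046]
moment [ 0.005 -0.027 -0.027]
opening 0.999
side ['image', 'fovy', 'cx', 'cy', 'world_from_camera'] 47.356310989841816 260.96040288224015 191.90105619288911
[[-9.940000e-01  7.300000e-02 -7.700000e-02  4.612430e+02]
 [-1.060000e-01 -6.890000e-01  7.170000e-01  1.003017e+03]
 [-1.000000e-03  7.210000e-01  6.930000e-01  1.104137e+03]
 [ 0.000000e+00  0.000000e+00  0.000000e+00  1.000000e+00]]
top ['image', 'fovy', 'cx', 'cy', 'world_from_camera'] 46.78765867141273 257.86320278666506 198.0976735174526
[[-7.000000e-03  9.840000e-01 -1.790000e-01  3.105800e+02]
 [-1.000000e+00 -6.000000e-03  4.000000e-03 -1.697100e+01]
 [ 3.000000e-03  1.790000e-01  9.840000e-01  1.598183e+03]
 [ 0.000000e+00  0.000000e+00  0.000000e+00  1.000000e+00]]
wrist ['image', 'fovy', 'cx', 'cy', 'world_from_camera'] 60.99461133009168 253.95948970556205 194.0796206499339
[[ 3.01000e-01  9.11000e-01  2.82000e-01  2.68829e+02]
 [-9.53000e-01  2.88000e-01  8.90000e-02 -5.68877e+02]
 [-0.00000e+00 -2.96000e-01  9.55000e-01  3.83125e+02]
 [ 0.00000e+00  0.00000e+00  0.00000e+00  1.00000e+00]]
```

View pics/side0.png

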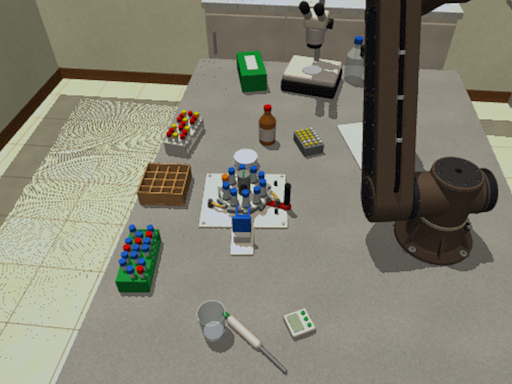

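View pics/top0.png

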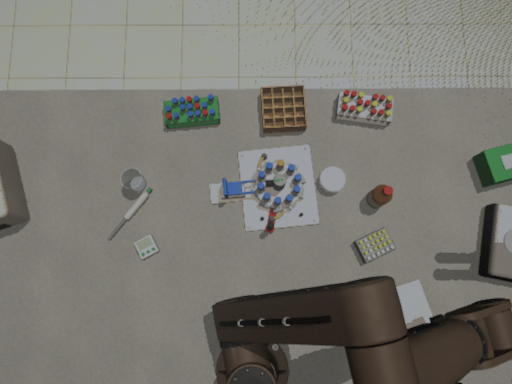

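View pics/wrist0.png

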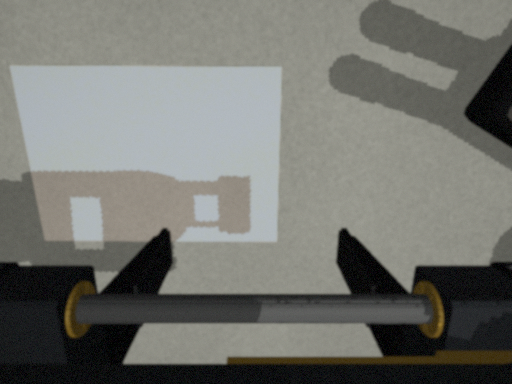

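```bash
cat > h.py <<'E'
from cell import env, eyes
import cv2, numpy as np
def ray(c,u,v):
    f=c["image"].shape[0]/2/np.tan(np.radians(c["fovy"])/2)
    T=np.array(c["world_from_camera"]); d=T[:3,:3]@np.array([(u-c["cx"])/f,-(v-c["cy"])/f,-1.])
    return T[:3,3],d/np.linalg.norm(d)
def plane(c,u,v,z):
    o,d=ray(c,u,v); return o+d*(z-o[2])/d[2]
def tri(a,b):
    (o1,d1),(o2,d2)=a,b
    A=np.stack([d1,-d2],1); t=np.linalg.lstsq(A,o2-o1,rcond=None)[0]
    p,q=o1+t[0]*d1,o2+t[1]*d2
    return (p+q)/2,np.linalg.norm(p-q)
def proj(c,p):
    f=c["image"].shape[0]/2/np.tan(np.radians(c["fovy"])/2)
    T=np.array(c["world_from_camera"]); q=T[:3,:3].T@(np.asarray(p)-T[:3,3])
    return c["cx"]+f*q[0]/-q[2], c["cy"]-f*q[1]/-q[2]
def blobs(c,lo,hi,box=None,amin=6):
    h=cv2.cvtColor(c["image"],cv2.COLOR_RGB2HSV); m=cv2.inRange(h,np.array(lo),np.array(hi))
    if box: k=np.zeros_like(m); k[box[1]:box[3],box[0]:box[2]]=1; m=m*k
    n,_,st,ce=cv2.connectedComponentsWithStats(m)
    return [(np.round(ce[i],1),st[i]) for i in range(1,n) if st[i][4]>=amin]
E
python3 - <<'E'
from h import *
for n,b in [("side",(195,150,300,260)),("top",(205,140,325,235))]:
    c=eyes.read_camera(n); x0,y0,x1,y1=b
    s=5 if n=="side" else 6
    cv2.imwrite(f"pics/{n}z1.png",cv2.resize(c["image"][y0:y1,x0:x1,::-1],None,fx=s,fy=s,interpolation=cv2.INTER_CUBIC))
    for nm,lo,hi in [("orange",(8,150,120),(20,255,255)),("blue",(105,120,60),(125,255,255)),("red",(0,150,60),(5,255,255))]:
        print(n,nm,[(list(a),list(map(int,s))) for a,s in blobs(c,lo,hi,b)])
E
```

```text
side orange [([np.float64(224.6), np.float64(176.1)], [222, 174, 6, 5, 25]), ([np.float64(273.7), np.float64(195.0)], [271, 192, 6, 7, 11])]
side blue [([np.float64(241.4), np.float64(166.3)], [239, 164, 6, 6, 30]), ([np.float64(253.2), np.float64(168.6)], [250, 165, 7, 8, 45]), ([np.float64(231.1), np.float64(170.5)], [228, 167, 7, 8, 39]), ([np.float64(259.9), np.float64(182.4)], [254, 171, 12, 23, 131]), ([np.float64(225.5), np.float64(185.3)], [223, 182, 6, 8, 45]), ([np.float64(233.3), np.float64(191.4)], [230, 188, 7, 8, 47]), ([np.float64(245.1), np.float64(192.7)], [242, 189, 8, 9, 56]), ([np.float64(241.5), np.float64(221.1)], [232, 204, 19, 28, 358])]
side red [([np.float64(278.5), np.float64(204.9)], [266, 201, 25, 9, 93])]
top orange []
top blue [([np.float64(268.9), np.float64(165.4)], [267, 163, 5, 6, 27]), ([np.float64(291.2), np.float64(167.4)], [289, 165, 6, 6, 28]), ([np.float64(261.3), np.float64(174.2)], [259, 171, 6, 7, 29]), ([np.float64(297.4), np.float64(177.2)], [295, 174, 6, 7, 30]), ([np.float64(233.4), np.float64(187.7)], [223, 178, 32, 17, 250]), ([np.float64(260.3), np.float64(185.6)], [258, 183, 6, 6, 29]), ([np.float64(296.6), np.float64(188.5)], [294, 186, 6, 6, 31]), ([np.float64(266.4), np.float64(195.6)], [264, 193, 6, 6, 29]), ([np.float64(288.9), np.float64(197.5)], [286, 195, 6, 6, 27]), ([np.float64(277.4), np.float64(200.3)], [275, 197, 6, 7, 31])]
top red [([np.float64(272.2), np.float64(213.8)], [270, 212, 6, 4, 13])]
```

```bash
ls pics
```

```text
side0.png
sidez1.png
top0.png
topz1.png
wrist0.png
```

View pics/sidez1.png

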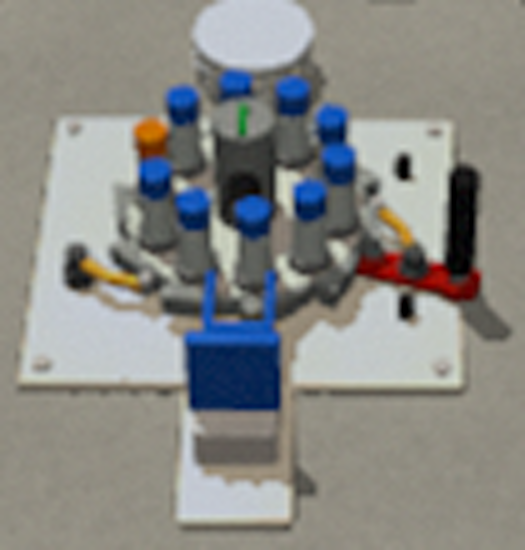

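View pics/topz1.png

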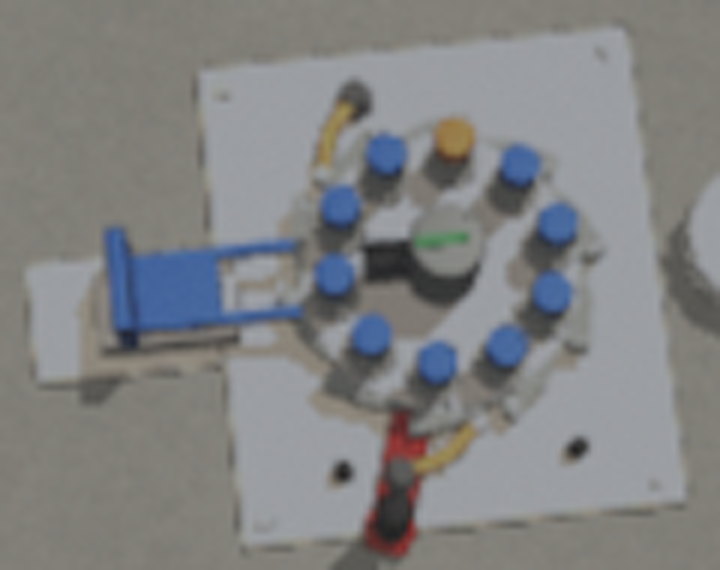

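```bash
python3 - <<'E'
from h import *
s=eyes.read_camera("side");t=eyes.read_camera("top")
P={}
for nm,a,b in [("axis",(243.6,173.2),(279.3,179.7)),("orange",(225.2,175.2),(280.7,162.8)),("griptop",(287.8,184.3),(270.6,221.5)),("gripbot",(287,205.6),None),("capB",(245.3,190.5),(260.6,185.3)),("capR",(271-8,180),(277.5,199.8))]:
    if b: p,e=tri(ray(s,*a),ray(t,*b)); print(nm,p.round(1),"gap",round(e,1)); P[nm]=p
for z in (30,85,120): print("grip side ray",z,plane(s,287.4,194.5,z).round(1) )
print("grip bot at30",plane(s,287,205.6,30).round(1),"top at120",plane(s,287.8,184.3,120).round(1))
print("griptop top-cam z120",plane(t,270.6,221.5,120).round(1))
# caps circle in top cam at z=104
caps=[(268.9,165.4),(291.2,167.4),(261.3,174.2),(297.4,177.2),(260.3,185.6),(296.6,188.5),(266.4,195.6),(288.9,197.5),(277.4,200.3),(280.7,163.2)]
Q=np.array([plane(t,*k,103)[:2] for k in caps])
A=np.c_[2*Q,np.ones(len(Q))]; x=np.linalg.lstsq(A,(Q**2).sum(1),rcond=None)[0]; r=np.sqrt(x[2]+x[0]**2+x[1]**2)
print("circle",x[:2],r,np.hypot(*(Q-x[:2]).T).round(1)); ang=np.degrees(np.arctan2(*(Q-x[:2]).T[::-1])); print(ang.round(1), (ang%36).round(1))
for z in (130,): print("axis top-cam",plane(t,279.3,179.7,z), "side", plane(s,243.6,173.2,z))
# base plate corners (z=10) top
for u,v in [(200,70),(628,30),(686,505),(243,547)]: print("corner",plane(t,u/6+205,v/6+140,10).round(0))
# fork plate: top cam crop
for u,v in [(115,230),(132,345),(105,235),(124,345)]: print("plate top",plane(t,u/6+205,v/6+140,114).round(0))
for u,v in [(187,335),(279,335),(190,408),(279,408)]: print("plate side",plane(s,u/5+195,v/5+150,114 if v<350 else 48).round(0))
E
```

```text
axis [639.8 -95.9 124.3] gap 3.4
orange [ 704.9 -102.9  103. ] gap 2.9
griptop [492.7 -64.3 118.1] gap 13.2
capB [625.4 -32.4 105. ] gap 2.1
capR [573.4 -89.7 105.3] gap 4.0
grip side ray 30 [ 486.6 -105.1   30. ]
grip side ray 85 [485.3 -48.4  85. ]
grip side ray 120 [484.5 -12.3 120. ]
grip bot at30 [484.5 -50.4  30. ] top at120 [486.2 -60.7 120. ]
griptop top-cam z120 [499.1 -64.9 120. ]
circle [640.0961484  -95.53668136] 65.83392867941184 [66.4 66.  65.7 66.  65.6 65.7 65.8 65.7 66.2 65.3]
[  30.5  -41.3   66.7  -77.2  102.5 -112.5  138.7 -149.3  174.8   -6.5] [30.5 30.7 30.7 30.8 30.5 31.5 30.7 30.7 30.8 29.5]
axis top-cam [640.22007224 -95.72400524 130.        ] side [637.02290399 -89.10109245 130.        ]
corner [774.  48.  10.]
corner [ 799. -217.   10.]
corner [ 502. -244.   10.]
corner [479.  22.  10.]
plate top [650.  92. 114.]
plate top [583.  82. 114.]
plate top [647.  98. 114.]
plate top [583.  87. 114.]
plate side [647.  99. 114.]
plate side [591.  93. 114.]
plate side [648. 101.  48.]
plate side [591.  95.  48.]
```

```bash
cat >> h.py <<'E'
from scipy.spatial.transform import Rotation as Ro
def tool():
    s=env.state(); return np.array(s["eef_pos"]),Ro.from_euler("xyz",s["tcp_rot"]).as_matrix(),s
def goto(p,yd=None,n=None):
    """tool-frame rows towards TCP p with tool pointing down and tool y along angle yd (deg)"""
    P,R,s=tool(); 
    if yd is None: Rg=R
    else:
        a=np.radians(yd); y=np.array([np.cos(a),np.sin(a),0]); x=np.array([0,0,-1.]); Rg=np.stack([x,y,np.cross(x,y)],1)
    rv=Ro.from_matrix(R.T@Rg).as_rotvec(); d=R.T@(np.asarray(p)-P)
    print("tool shift",d.round(1),"rotvec",rv.round(3),"y angle",np.degrees(np.arctan2(R[1,1],R[0,1])).round(1), "x",R[:,0].round(3))
    if n:
        for i in range(n):
            # shift in tool axes at step i
            Ri=R@Ro.from_rotvec(rv*i/n).as_matrix(); print((Ri.T@(np.asarray(p)-P)/n).round(1),(rv/n).round(3))
E
python3 - <<'E'
from h import *
P,R,s=tool(); print(P,R.round(3),s["joints"])
t=eyes.read_camera("top")
for u,v in [(343,470),(577,448)]: 
    q=plane(t,u/6+205,v/6+140,25); d=q[:2]-[640,-95.5]; print("post",q.round(0),np.hypot(*d).round(0),np.degrees(np.arctan2(d[1],d[0])).round(1))
th=np.radians(167.5); g=np.array([640+155*np.cos(th),-95.5+155*np.sin(th)]); print(g)
goto([g[0],g[1],350],77.5); goto([g[0],g[1],350],-102.5,)
E
```

```text
[ 188.1689191  -596.00023375  404.63394156] [[ 0.     0.301 -0.954]
 [ 0.    -0.954 -0.301]
 [-1.    -0.    -0.   ]] [-1.37062194e+00  4.91045553e-01  1.55900595e+00  3.74938425e-05
  1.09168331e+00 -1.05622679e-01]
post [523. -38.  25.] 131.0 153.9
post [ 535. -178.   25.] 133.0 -141.9
[488.6741189  -61.95185984]
tool shift [  54.7 -418.8 -447.3] rotvec [-2.618 -0.     0.   ] y angle -72.5 x [-0.  0. -1.]
tool shift [  54.7 -418.8 -447.3] rotvec [0.524 0.    0.   ] y angle -72.5 x [-0.  0. -1.]
```

```bash
python3 - <<'E'
from h import *
goto([488.7,-62,370],-102.5,14)
E
```

```text
tool shift [  34.7 -418.7 -447.3] rotvec [0.524 0.    0.   ] y angle -72.5 x [-0.  0. -1.]
[  2.5 -29.9 -32. ] [0.037 0.    0.   ]
[  2.5 -31.1 -30.8] [0.037 0.    0.   ]
[  2.5 -32.2 -29.6] [0.037 0.    0.   ]
[  2.5 -33.3 -28.4] [0.037 0.    0.   ]
[  2.5 -34.3 -27.1] [0.037 0.    0.   ]
[  2.5 -35.3 -25.8] [0.037 0.    0.   ]
[  2.5 -36.3 -24.5] [0.037 0.    0.   ]
[  2.5 -37.2 -23.1] [0.037 0.    0.   ]
[  2.5 -38.  -21.7] [0.037 0.    0.   ]
[  2.5 -38.8 -20.3] [0.037 0.    0.   ]
[  2.5 -39.5 -18.8] [0.037 0.    0.   ]
[  2.5 -40.2 -17.3] [0.037 0.    0.   ]
[  2.5 -40.8 -15.8] [0.037 0.    0.   ]
[  2.5 -41.4 -14.3] [0.037 0.    0.   ]
```

Emit:
jog_arm --deltas '[2.5,-30,-32,0.037,0,0,1,2.5,-31,-31,0.037,0,0,1,2.5,-32,-30,0.037,0,0,1,2.5,-33,-28,0.037,0,0,1,2.5,-34,-27,0.037,0,0,1,2.5,-35,-26,0.037,0,0,1,2.5,-36,-24,0.037,0,0,1,2.5,-37,-23,0.037,0,0,1,2.5,-38,-22,0.037,0,0,1,0,0,0,0,0,0,0.6]'

```text
t: 1.65
eef_pos: [387.5, -244.7, 381.7]
tcp_rot: [2.318, 1.568, -0.863]
ft_force: [-0.0, -0.3, 0.1]
opening: 0.942
```

```bash
python3 - <<'E'
from h import *
goto([488.7,-62,370],-102.5,7)
E
```

```text
tool shift [  11.4 -186.6  -93.8] rotvec [ 0.178 -0.002 -0.002] y angle -92.3 x [ 0.002 -0.002 -1.   ]
[  1.6 -26.7 -13.4] [ 0.025 -0.    -0.   ]
[  1.6 -27.  -12.7] [ 0.025 -0.    -0.   ]
[  1.6 -27.3 -12. ] [ 0.025 -0.    -0.   ]
[  1.6 -27.6 -11.3] [ 0.025 -0.    -0.   ]
[  1.7 -27.9 -10.6] [ 0.025 -0.    -0.   ]
[  1.7 -28.1  -9.9] [ 0.025 -0.    -0.   ]
[  1.7 -28.4  -9.2] [ 0.025 -0.    -0.   ]
```

Emit:
jog_arm --deltas '[1.7,-27,-13.5,0.025,0,0,0.6,1.7,-27,-13,0.025,0,0,0.6,1.7,-27.5,-12,0.025,0,0,0.6,1.7,-28,-11,0.025,0,0,0.6,1.7,-28,-10.5,0.025,0,0,0.6,1.7,-28,-10,0.025,0,0,0.6,1.7,-28,-9.5,0.025,0,0,0.6,0,0,0,0,0,0,0.6]'

```text
t: 2.65
eef_pos: [491.9, -62.3, 370.1]
tcp_rot: [2.546, 1.564, -0.817]
ft_force: [-1.4, -0.6, 0.1]
opening: 0.602
```

```bash
python3 - <<'E'
from h import *
goto([488.7,-62,350],-102.5)
c=eyes.read_camera("wrist"); cv2.imwrite("pics/wrist1.png",c["image"][:,:,::-1])
for z in (30,85,120): print(z,proj(c,[488.7,-62,z]))
print("axis",proj(c,[640,-95.5,130]))
E
```

```text
tool shift [20.1  0.3  3.3] rotvec [-0.003 -0.006 -0.004] y angle -102.7 x [ 0.005 -0.005 -1.   ]
30 (np.float64(254.6331856869033), np.float64(185.27319840423917))
85 (np.float64(255.00460016018582), np.float64(202.2943469002225))
120 (np.float64(255.3240299869459), np.float64(216.93314777213533))
axis (np.float64(254.89626344211788), np.float64(-25.34136553398946))
```

View pics/wrist1.png

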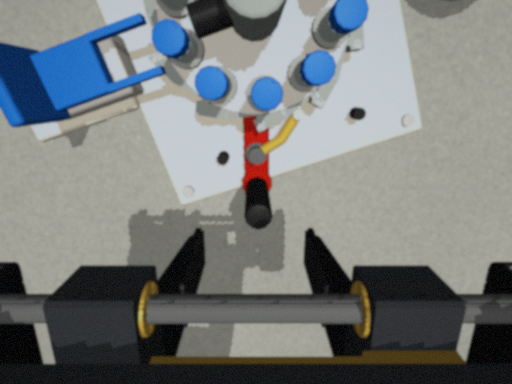

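```bash
python3 - <<'E'
from h import *
c=eyes.read_camera("wrist"); t=eyes.read_camera("top")
q=plane(c,258,217,120); print(q)
s=eyes.read_camera("side"); print("side/wrist",tri(ray(s,287.8,184.8),ray(c,258,217)))
d=q[:2]-[640,-95.5]; print(np.hypot(*d),np.degrees(np.arctan2(d[1],d[0])))
goto([q[0],q[1],256],-102.5)
for p in [(190,190),(408,120)]: print(plane(c,*p,10))
for p in [(223,158),(357,113)]:
    w=plane(c,*p,30)[:2]-[640,-95.5]; print("post",np.hypot(*w),np.degrees(np.arctan2(w[1],w[0])))
E
```

```text
[487.76070505 -64.61470019 120.        ]
side/wrist (array([485.96332346, -64.18931343, 114.6307418 ]), np.float64(0.44127969366969216))
155.34060857334717 168.53185501656725
tool shift [114.3   1.3   3.7] rotvec [-0.006 -0.006 -0.004] y angle -102.8 x [ 0.005 -0.005 -1.   ]
[493.15042238   7.87330025  10.        ]
[ 515.65701173 -229.29381286   10.        ]
post 130.71632480924404 154.02491880180045
post 129.71165822958497 -143.0153677882541
```

Emit:
jog_arm --deltas '[30,0.5,2,0,-0.006,-0.004,0.6,30,0.5,1,0,0,0,0.6,30,0,0.5,0,0,0,0.6,24,0,0,0,0,0,0.6,0,0,0,0,0,0,0.4,0,0,0,0,0,0,0.4]'

```text
t: 3.6
eef_pos: [486.4, -69.3, 255.4]
tcp_rot: [3.01, 1.567, -0.36]
ft_force: [-0.5, 0.3, -0.4]
opening: 0.445
```

```bash
cat >> h.py <<'E'
def rep():
    P,R,s=tool(); d=P[:2]+R[:2,0]*171-[640,-95.5]
    print("t",round(s["t"],2),"grasp z",(P[2]+R[2,0]*171).round(1),"r",np.hypot(*d).round(1),"ang",(np.degrees(np.arctan2(d[1],d[0]))%360).round(1),"tooly-90",((np.degrees(np.arctan2(R[1,1],R[0,1]))-90)%360).round(1),"F",np.round(s["ft_force"],1),"tilt",R[:2,0].round(3),"op",s["opening"],"j6",s["joints"][5])
E
python3 - <<'E'
from h import *
rep()
c=eyes.read_camera("wrist"); cv2.imwrite("pics/wrist2.png",c["image"][:,:,::-1])
E
```

```text
t 3.6 grasp z 84.4 r 155.2 ang 170.4 tooly-90 166.9 F [-0.5  0.3 -0.4] tilt [ 0.003 -0.001] op 0.4447787021359965 j6 1.524200961060572
```

View pics/wrist2.png

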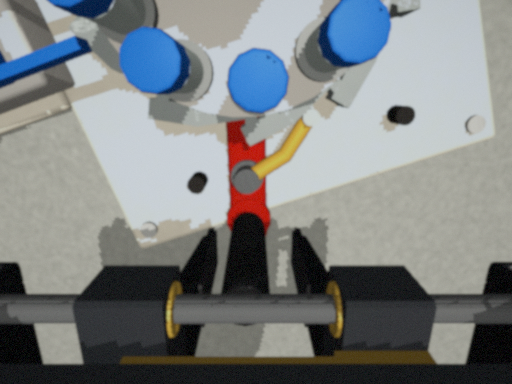

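Emit:
jog_arm --deltas '[0,-5,0,0.022,0,0,0.28,0,-6.5,0,0.025,0,0,0.28,0,-6.5,0,0.025,0,0,0.28,0,-5,0,0.02,0,0,0.28]'

```text
t: 4.15
eef_pos: [492.4, -46.5, 258.2]
tcp_rot: [3.018, 1.564, -0.45]
ft_force: [-8.0, -36.7, -6.8]
opening: 0.279
```

```bash
python3 - <<'E'
from h import *
rep()
E
```

```text
t 4.15 grasp z 87.2 r 154.3 ang 161.7 tooly-90 161.3 F [ -8.  -36.7  -6.8] tilt [ 0.006 -0.003] op 0.27880759430469604 j6 1.6724307439491664
```

Emit:
jog_arm --deltas '[0.3,8,-0.2,-0.052,0,0,0.28,0.3,8,-0.2,-0.052,0,0,0.28,0.3,8,-0.2,-0.052,0,0,0.28,0.3,8,-0.2,-0.052,0,0,0.28,0.3,8,-0.2,-0.052,0,0,0.28,0.3,8,-0.2,-0.052,0,0,0.28,0.3,8,-0.2,-0.052,0,0,0.28,0.3,8,-0.2,-0.052,0,0,0.28]'

```text
t: 5.15
eef_pos: [484.8, -106.2, 258.4]
tcp_rot: [-3.139, 1.563, 0.1]
ft_force: [0.1, 5.7, -0.4]
opening: 0.28
```

```bash
python3 - <<'E'
from h import *
rep()
E
```

```text
t 5.15 grasp z 87.4 r 154.3 ang 183.9 tooly-90 185.6 F [ 0.1  5.7 -0.4] tilt [0.007 0.001] op 0.28016430027047007 j6 1.1184923702130922
```

Emit:
jog_arm --deltas '[0.3,8,-0.1,-0.05,0,0,0.28,0.3,8,-0.1,-0.05,0,0,0.28,0.3,8,-0.1,-0.05,0,0,0.28,0.3,8,-0.1,-0.05,0,0,0.28,0.3,8,-0.1,-0.05,0,0,0.28,0.3,8,-0.1,-0.05,0,0,0.28,0.3,7,-0.1,-0.045,0,0,0.28]'

```text
t: 6.02
eef_pos: [497.2, -154.8, 258.2]
tcp_rot: [-1.922, 1.562, 1.67]
ft_force: [-3.8, 2.6, 1.9]
opening: 0.283
```

```bash
python3 - <<'E'
from h import *
rep()
c=eyes.read_camera("wrist"); cv2.imwrite("pics/wrist3.png",c["image"][:,:,::-1])
E
```

```text
t 6.03 grasp z 87.2 r 154.2 ang 202.0 tooly-90 205.8 F [-3.8  2.6  1.9] tilt [-0.001  0.009] op 0.2829848806688452 j6 0.6795591105447567
```

View pics/wrist3.png

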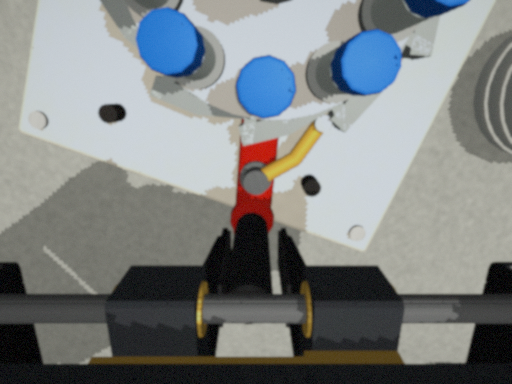

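Emit:
jog_arm --deltas '[0.3,8,0,-0.025,0,0,0.28,0.3,8,0,-0.025,0,0,0.28,0.3,6,0,-0.02,0,0,0.28]'

```text
t: 6.45
eef_pos: [507.5, -174.2, 258.0]
tcp_rot: [-1.957, 1.561, 1.708]
ft_force: [-6.1, 9.2, 3.6]
opening: 0.281
```

```bash
python3 - <<'E'
from h import *
rep()
E
```

```text
t 6.45 grasp z 87.0 r 153.5 ang 210.2 tooly-90 210.0 F [-6.1  9.2  3.6] tilt [-0.001  0.009] op 0.2811179384383599 j6 0.5824521520529905
```

Emit:
jog_arm --deltas '[0.3,5,0,0,0,0,0.28,0,3,0,0,0,0,0.28]'

```text
t: 6.7
eef_pos: [509.1, -176.3, 257.5]
tcp_rot: [-1.533, 1.546, 2.129]
ft_force: [-6.2, 17.2, 6.8]
opening: 0.282
```

```bash
python3 - <<'E'
from h import *
rep()
c=eyes.read_camera("wrist"); cv2.imwrite("pics/wrist4.png",c["image"][:,:,::-1])
t=eyes.read_camera("top");cv2.imwrite("pics/top4.png",cv2.resize(t["image"][140:235,205:325,::-1],None,fx=6,fy=6,interpolation=cv2.INTER_CUBIC))
t=eyes.read_camera("side");cv2.imwrite("pics/side4.png",cv2.resize(t["image"][150:260,195:300,::-1],None,fx=5,fy=5,interpolation=cv2.INTER_CUBIC))
E
```

```text
t 6.7 grasp z 86.6 r 153.9 ang 210.1 tooly-90 209.8 F [-6.2 17.2  6.8] tilt [-0.013  0.021] op 0.2819865079431858 j6 0.5754957964968829
```

View pics/wrist4.png

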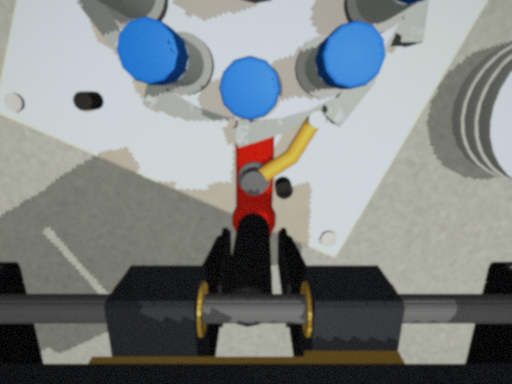

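View pics/side4.png

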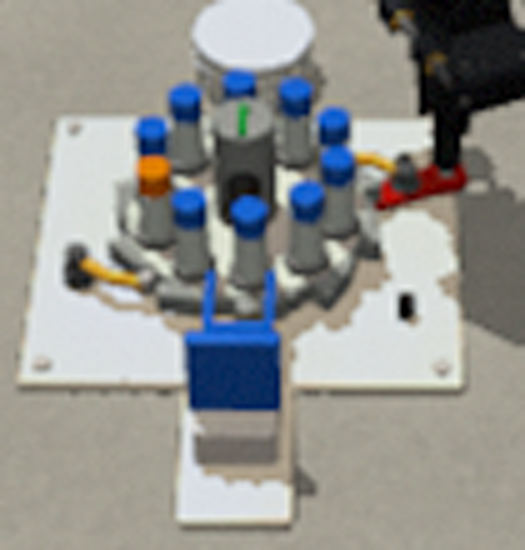

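View pics/top4.png

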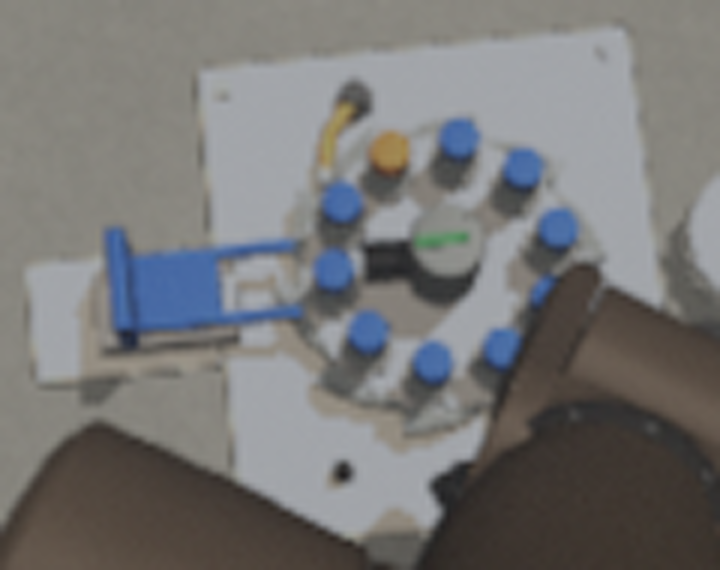

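```bash
python3 - <<'E'
from h import *
P,R,s=tool(); goto([P[0],P[1],256],209-90+180)
E
```

```text
tool shift [ 1.5  0.  -0. ] rotvec [0.015 0.001 0.025] y angle -60.2 x [-0.013  0.021 -1.   ]
```

Emit:
jog_arm --deltas '[0.3,-9,-0.3,0.058,0,0.012,0.28,0.2,-9,-0.3,0.058,0,0.005,0.28,0.2,-9,-0.3,0.058,0,0,0.28,0.2,-9,-0.2,0.058,0,0,0.28,0.2,-9,-0.2,0.058,0,0,0.28,0.2,-9,-0.2,0.058,0,0,0.28,0.2,-9,-0.2,0.058,0,0,0.28,0.2,-9,-0.2,0.058,0,0,0.28,0.2,-9,-0.2,0.058,0,0,0.28,0.2,-9,-0.2,0.058,0,0,0.28]'

```text
t: 8.1
eef_pos: [491.4, -90.5, 258.1]
tcp_rot: [2.726, 1.563, -0.498]
ft_force: [-4.0, -3.7, 0.3]
opening: 0.28
```

```bash
python3 - <<'E'
from h import *
rep()
E
```

```text
t 8.1 grasp z 87.1 r 147.5 ang 178.3 tooly-90 175.3 F [-4.  -3.7  0.3] tilt [ 0.007 -0.004] op 0.2803928111539529 j6 1.3410745501970263
```

Emit:
jog_arm --deltas '[0.3,-8,1.5,0.042,0,0,0.28,0.3,-8,1.5,0.042,0,0,0.28,0.3,-8,1.5,0.042,0,0,0.28,0.3,-8,1.5,0.042,0,0,0.28,0.3,-8,1.5,0.042,0,0,0.28,0.2,-7,0,0.038,0,0,0.28]'

```text
t: 8.85
eef_pos: [495.9, -45.3, 258.3]
tcp_rot: [2.869, 1.548, -0.61]
ft_force: [-18.2, -58.5, 1.4]
opening: 0.304
```

```bash
python3 - <<'E'
from h import *
rep()
E
```

```text
t 8.85 grasp z 87.3 r 148.9 ang 161.2 tooly-90 160.6 F [-18.2 -58.5   1.4] tilt [ 0.019 -0.013] op 0.30409263156662697 j6 1.6995433881487934
```

Emit:
jog_arm --deltas '[0,4,3,0,0,0,0.28]'

```text
t: 8.98
eef_pos: [492.1, -48.6, 258.4]
tcp_rot: [2.868, 1.546, -0.613]
ft_force: [0.8, 0.1, -0.1]
opening: 0.29
```

```bash
python3 - <<'E'
from h import *
rep(); P,R,s=tool(); goto([P[0],P[1],256],162-90+180)
c=eyes.read_camera("wrist"); cv2.imwrite("pics/wrist5.png",c["image"][:,:,::-1])
t=eyes.read_camera("side");cv2.imwrite("pics/side5.png",cv2.resize(t["image"][150:260,195:300,::-1],None,fx=5,fy=5,interpolation=cv2.INTER_CUBIC))
E
```

```text
t 8.97 grasp z 87.5 r 151.2 ang 162.9 tooly-90 160.6 F [ 0.8  0.1 -0.1] tilt [ 0.02  -0.014] op 0.2896564114835812 j6 1.6931978714352516
tool shift [ 2.4 -0.   0.1] rotvec [-0.025 -0.023 -0.007] y angle -109.4 x [ 0.02  -0.014 -1.   ]
```

View pics/wrist5.png

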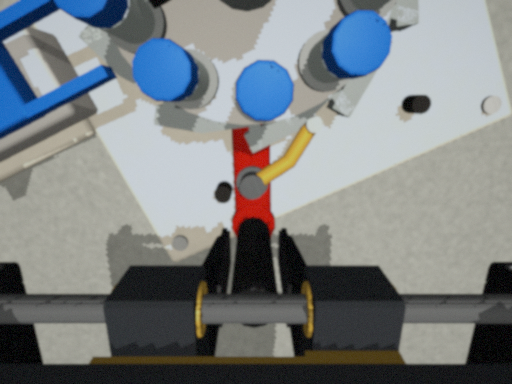

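View pics/side5.png

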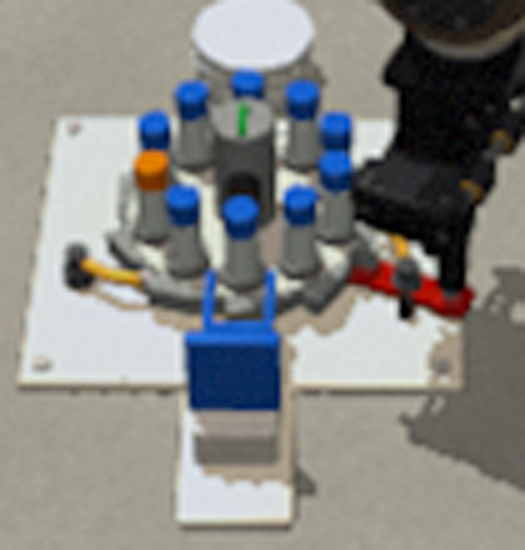

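Emit:
jog_arm --deltas '[0.6,9,0.5,-0.055,-0.01,-0.004,0.28,0.6,9,0.3,-0.058,-0.008,-0.003,0.28,0.3,9,0,-0.058,0,0,0.28,0.3,9,0,-0.058,0,0,0.28,0.3,9,0,-0.058,0,0,0.28,0.3,9,0,-0.058,0,0,0.28,0.3,9,0,-0.058,0,0,0.28,0.3,9,0,-0.058,0,0,0.28,0.3,9,0,-0.058,0,0,0.28,0.3,9,0,-0.058,0,0,0.28]'

```text
t: 10.32
eef_pos: [487.2, -133.6, 257.6]
tcp_rot: [-3.059, 1.558, 0.337]
ft_force: [-1.3, 6.2, 4.4]
opening: 0.283
```

```bash
python3 - <<'E'
from h import *
rep()
E
```

```text
t 10.32 grasp z 86.7 r 155.3 ang 193.9 tooly-90 194.6 F [-1.3  6.2  4.4] tilt [0.012 0.004] op 0.28269200828464214 j6 0.9038546570506591
```

Emit:
jog_arm --deltas '[0.3,8,-0.1,-0.052,0,0,0.28,0.3,8,-0.1,-0.052,0,0,0.28,0.3,8,-0.1,-0.052,0,0,0.28,0.3,8,-0.1,-0.052,0,0,0.28,0.3,8,-0.1,-0.052,0,0,0.28,0.3,5,0,-0.02,0,0,0.28,0,4,0,-0.01,0,0,0.28,0,3,0,0,0,0,0.28]'

```text
t: 11.32
eef_pos: [506.8, -175.9, 256.2]
tcp_rot: [-2.111, 1.553, 1.583]
ft_force: [-8.1, 23.8, 13.5]
opening: 0.284
```

```bash
python3 - <<'E'
from h import *
rep()
c=eyes.read_camera("wrist"); cv2.imwrite("pics/wrist6.png",c["image"][:,:,::-1])
t=eyes.read_camera("side");cv2.imwrite("pics/side6.png",cv2.resize(t["image"][150:260,195:300,::-1],None,fx=5,fy=5,interpolation=cv2.INTER_CUBIC))
P,R,s=tool(); goto([P[0],P[1],256],210-90+180)
E
```

```text
t 11.32 grasp z 85.2 r 154.1 ang 210.2 tooly-90 211.6 F [-8.1 23.8 13.5] tilt [-0.     0.017] op 0.28369865436020825 j6 0.5390372441446724
tool shift [0.3 0.  0. ] rotvec [ 0.029 -0.009  0.015] y angle -58.3 x [-0.     0.017 -1.   ]
```

View pics/wrist6.png

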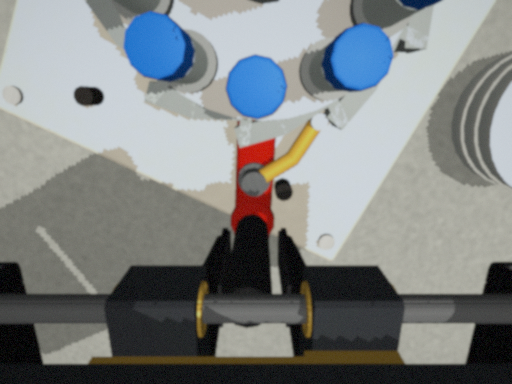

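View pics/side6.png

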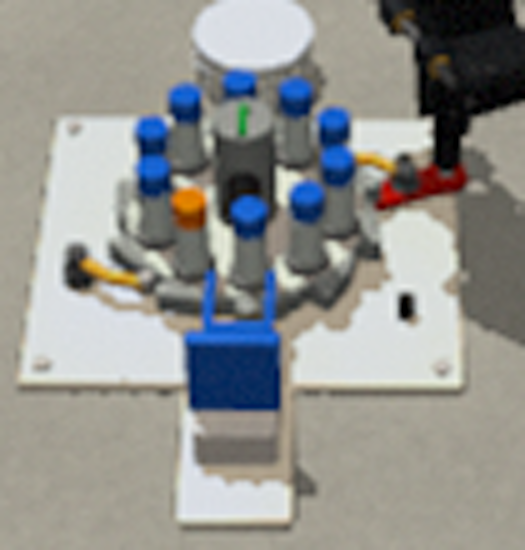

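Emit:
jog_arm --deltas '[0.2,-9,0.4,0.06,-0.005,0.008,0.28,0.2,-9,0.4,0.06,0,0.004,0.28,0.2,-9,0.4,0.058,0,0,0.28,0.2,-9,0.4,0.058,0,0,0.28,0.2,-9,0.4,0.058,0,0,0.28,0.2,-9,0.4,0.058,0,0,0.28,0.2,-9,0.4,0.058,0,0,0.28,0.2,-9,0.4,0.058,0,0,0.28,0.2,-9,0.4,0.055,0,0,0.28,0.2,-9,0.4,0.055,0,0,0.28]'

```text
t: 12.68
eef_pos: [483.1, -92.3, 256.2]
tcp_rot: [2.876, 1.548, -0.317]
ft_force: [-1.5, -4.5, 2.2]
opening: 0.276
```

```bash
python3 - <<'E'
from h import *
rep()
E
```

```text
t 12.68 grasp z 85.3 r 153.2 ang 179.3 tooly-90 177.1 F [-1.5 -4.5  2.2] tilt [ 0.022 -0.007] op 0.2764680313292105 j6 1.2985467522393541
```

Emit:
jog_arm --deltas '[0.2,-8,0.4,0.047,-0.006,0,0.28,0.2,-8,0.4,0.047,-0.006,0,0.28,0.2,-8,0.4,0.047,-0.004,0,0.28,0.2,-8,0.4,0.047,0,0,0.28,0.2,-7,0.2,0.04,0,0,0.28,0.2,-5,0,0.02,0,0,0.28,0,-3,0,0.01,0,0,0.28]'

```text
t: 13.55
eef_pos: [492.4, -46.0, 255.9]
tcp_rot: [2.895, 1.552, -0.568]
ft_force: [-11.2, -30.8, 2.0]
opening: 0.277
```

```bash
python3 - <<'E'
from h import *
rep(); P,R,s=tool(); goto([P[0],P[1],256],162-90+180)
c=eyes.read_camera("wrist"); cv2.imwrite("pics/wrist7.png",c["image"][:,:,::-1])
t=eyes.read_camera("side");cv2.imwrite("pics/side7.png",cv2.resize(t["image"][150:260,195:300,::-1],None,fx=5,fy=5,interpolation=cv2.INTER_CUBIC))
E
```

```text
t 13.55 grasp z 85.0 r 152.5 ang 161.7 tooly-90 161.6 F [-11.2 -30.8   2. ] tilt [ 0.016 -0.01 ] op 0.27697664058200644 j6 1.676707761780255
tool shift [-0.1  0.  -0. ] rotvec [-0.008 -0.018 -0.005] y angle -108.4 x [ 0.016 -0.01  -1.   ]
```

View pics/wrist7.png

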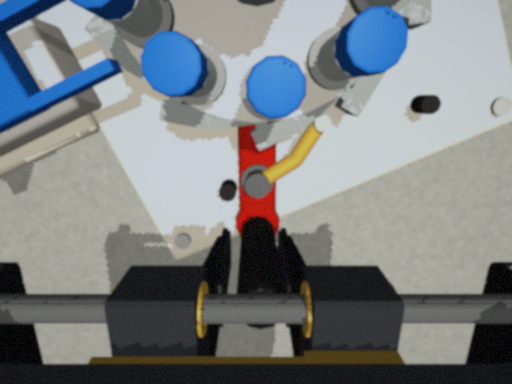

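View pics/side7.png

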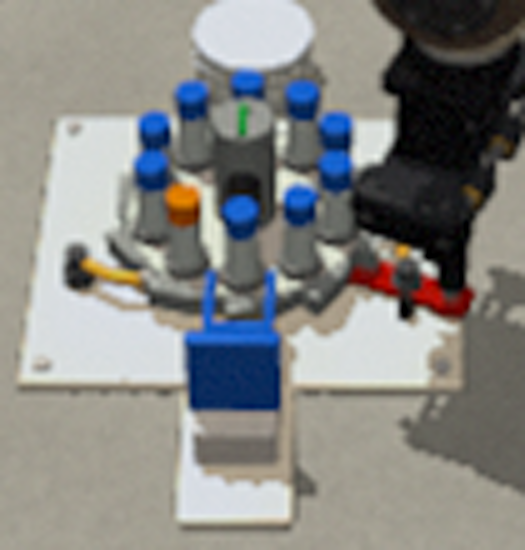

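One more full swing.

Emit:
jog_arm --deltas '[0.3,9,0.4,-0.055,-0.008,-0.003,0.28,0.3,9,0.3,-0.058,-0.006,-0.002,0.28,0.3,9,0,-0.058,0,0,0.28,0.3,9,0,-0.058,0,0,0.28,0.3,9,0,-0.058,0,0,0.28,0.3,9,0,-0.058,0,0,0.28,0.3,9,0,-0.058,0,0,0.28,0.3,9,0,-0.058,0,0,0.28,0.3,9,0,-0.058,0,0,0.28,0.3,9,0,-0.058,0,0,0.28]'

```text
t: 14.9
eef_pos: [488.4, -133.4, 254.5]
tcp_rot: [-3.088, 1.561, 0.328]
ft_force: [-3.4, 6.6, 3.8]
opening: 0.277
```

```bash
python3 - <<'E'
from h import *
rep()
E
```

```text
t 14.9 grasp z 83.5 r 154.5 ang 194.0 tooly-90 195.7 F [-3.4  6.6  3.8] tilt [0.01  0.003] op 0.2772690717717933 j6 0.8890685327016593
```

Emit:
jog_arm --deltas '[0,8,-0.1,-0.05,0,0,0.28,0,8,-0.1,-0.05,0,0,0.28,0,8,-0.1,-0.05,0,0,0.28,0,8,-0.1,-0.05,0,0,0.28,0,8,-0.1,-0.045,0,0,0.28,0,5,0,-0.015,0,0,0.28,0,4,0,0,0,0,0.28,0,3,0,0,0,0,0.28]'

```text
t: 15.9
eef_pos: [507.4, -176.0, 253.8]
tcp_rot: [-1.841, 1.552, 1.841]
ft_force: [-7.4, 22.3, 12.8]
opening: 0.279
```

```bash
python3 - <<'E'
from h import *
rep()
c=eyes.read_camera("wrist"); cv2.imwrite("pics/wrist8.png",c["image"][:,:,::-1])
t=eyes.read_camera("side");cv2.imwrite("pics/side8.png",cv2.resize(t["image"][150:260,195:300,::-1],None,fx=5,fy=5,interpolation=cv2.INTER_CUBIC))
E
```

```text
t 15.9 grasp z 82.8 r 154.3 ang 210.1 tooly-90 211.0 F [-7.4 22.3 12.8] tilt [-0.005  0.018] op 0.279002156640919 j6 0.5532960076492108
```

View pics/side8.png

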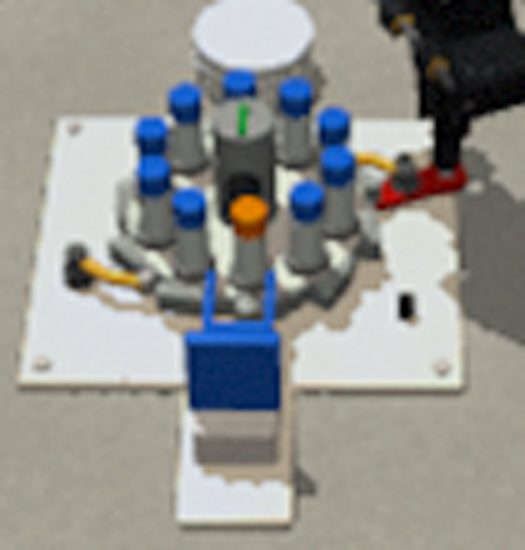

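Orange is at the fork, slightly past the place as expected. Return the lever.

Emit:
jog_arm --deltas '[0,-9,0.4,0.06,-0.005,0.008,0.28,0,-9,0.4,0.06,0,0.004,0.28,0,-9,0.4,0.058,0,0,0.28,0,-9,0.4,0.058,0,0,0.28,0,-9,0.4,0.058,0,0,0.28,0,-9,0.4,0.058,0,0,0.28,0,-9,0.4,0.058,0,0,0.28,0,-9,0.4,0.058,0,0,0.28,0,-9,0.4,0.055,0,0,0.28,0,-9,0.4,0.055,0,0,0.28]'

```text
t: 17.25
eef_pos: [483.8, -92.0, 254.6]
tcp_rot: [2.896, 1.557, -0.308]
ft_force: [-1.1, -3.3, -0.6]
opening: 0.282
```

```bash
python3 - <<'E'
from h import *
rep()
E
```

```text
t 17.25 grasp z 83.7 r 153.9 ang 179.0 tooly-90 176.4 F [-1.1 -3.3 -0.6] tilt [ 0.013 -0.004] op 0.2821028141559219 j6 1.310343410873532
```

Emit:
jog_arm --deltas '[0,-8,0.4,0.045,-0.004,0,0.28,0,-8,0.4,0.045,-0.004,0,0.28,0,-8,0.4,0.045,-0.004,0,0.28,0,-8,0.4,0.045,0,0,0.28,0,-7,0.2,0.038,0,0,0.28,0,-5,0,0.02,0,0,0.28,0,-3,0,0.01,0,0,0.28]'

```text
t: 18.12
eef_pos: [492.5, -46.0, 254.8]
tcp_rot: [2.76, 1.56, -0.703]
ft_force: [-12.2, -34.4, 1.2]
opening: 0.283
```

```bash
python3 - <<'E'
from h import *
rep()
c=eyes.read_camera("wrist"); cv2.imwrite("pics/wrist9.png",c["image"][:,:,::-1])
t=eyes.read_camera("side");cv2.imwrite("pics/side9.png",cv2.resize(t["image"][150:260,195:300,::-1],None,fx=5,fy=5,interpolation=cv2.INTER_CUBIC))
E
```

```text
t 18.12 grasp z 83.8 r 153.8 ang 161.7 tooly-90 161.6 F [-12.2 -34.4   1.2] tilt [ 0.009 -0.007] op 0.28291166654046396 j6 1.6738569075152576
```

View pics/wrist9.png

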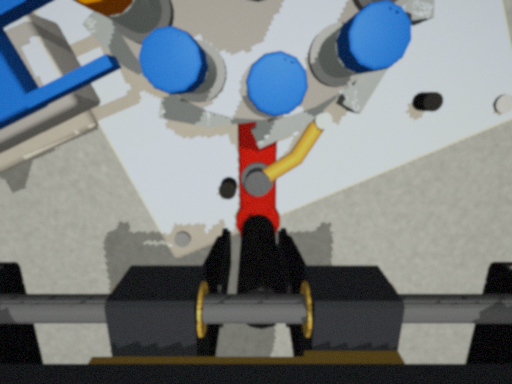

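View pics/side9.png

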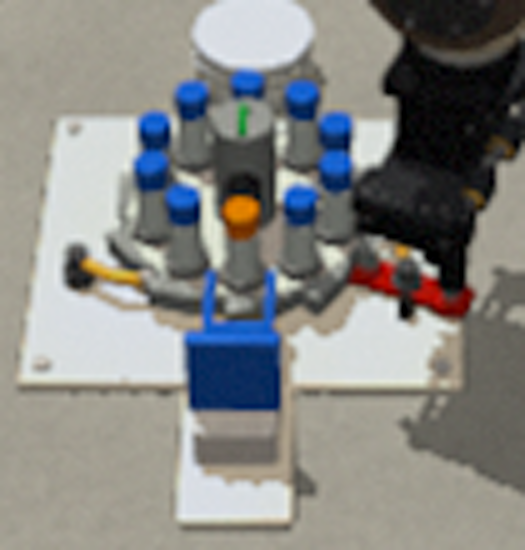

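Emit:
jog_arm --deltas '[0,2.5,0,0,0,0,0.45,0,0,0,0,0,0,0.5,-25,0,0,0,-0.007,0,0.5,-35,0,0,0,0,0,0.5,-35,0,0,0,0,0,0.5]'

```text
t: 18.85
eef_pos: [492.1, -48.1, 350.4]
tcp_rot: [1.965, 1.567, -1.498]
ft_force: [0.5, 0.4, 0.1]
opening: 0.498
```

```bash
python3 - <<'E'
from h import *
rep()
u=np.array([np.cos(np.radians(95.3)),np.sin(np.radians(95.3))]); p=np.array([640,-95.5])+235*u
goto([p[0],p[1],345],-84.7,9)
c=eyes.read_camera("wrist"); cv2.imwrite("pics/wrist10.png",c["image"][:,:,::-1])
E
```

```text
t 18.85 grasp z 179.4 r 155.1 ang 162.4 tooly-90 161.6 F [0.5 0.4 0.1] tilt [ 0.    -0.004] op 0.4978181848459759 j6 1.6651567357655495
tool shift [   4.7 -216.9  -60.7] rotvec [-0.414 -0.001 -0.004] y angle -108.4 x [ 0.    -0.004 -1.   ]
[  0.5 -24.1  -6.7] [-0.046 -0.    -0.   ]
[  0.5 -23.8  -7.8] [-0.046 -0.    -0.   ]
[  0.5 -23.4  -8.9] [-0.046 -0.    -0.   ]
[  0.6 -22.9 -10. ] [-0.046 -0.    -0.   ]
[  0.6 -22.5 -11. ] [-0.046 -0.    -0.   ]
[  0.6 -21.9 -12.1] [-0.046 -0.    -0.   ]
[  0.6 -21.3 -13.1] [-0.046 -0.    -0.   ]
[  0.6 -20.7 -14. ] [-0.046 -0.    -0.   ]
[  0.6 -20.1 -15. ] [-0.046 -0.    -0.   ]
```

View pics/wrist10.png

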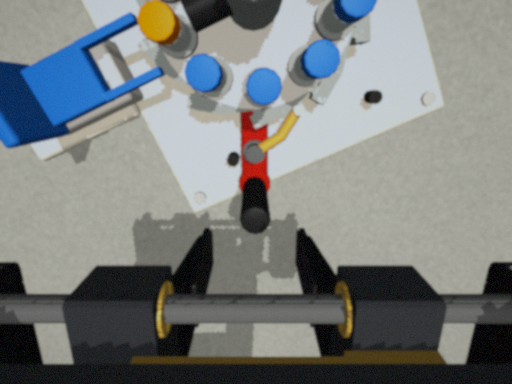

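Emit:
jog_arm --deltas '[0.5,-24,-7,-0.046,0,0,0,0.5,-24,-8,-0.046,0,0,0,0.5,-23.5,-9,-0.046,0,0,0,0.5,-23,-10,-0.046,0,0,0,0.5,-22.5,-11,-0.046,0,0,0,0.5,-22,-12,-0.046,0,0,0,0.5,-21,-13,-0.046,0,0,0,0.5,-21,-14,-0.046,0,0,0,0.5,-20,-15,-0.046,0,0,0,0,0,0,0,0,0,0]'

```text
t: 20.15
eef_pos: [622.7, 147.5, 350.9]
tcp_rot: [2.822, 1.556, -0.213]
ft_force: [0.3, 0.0, 0.6]
opening: 0.007
```

```bash
python3 - <<'E'
from h import *
rep()
u=np.array([np.cos(np.radians(95.3)),np.sin(np.radians(95.3))]); p=np.array([640,-95.5])+235*u
goto([p[0],p[1],265],-84.7)
c=eyes.read_camera("wrist"); cv2.imwrite("pics/wrist11.png",c["image"][:,:,::-1])
s=eyes.read_camera("side");cv2.imwrite("pics/side11.png",cv2.resize(s["image"][130:270,165:320,::-1],None,fx=5,fy=4,interpolation=cv2.INTER_CUBIC)); cv2.imwrite("pics/side11.png",cv2.resize(s["image"][130:270,165:320,::-1],None,fx=4,fy=4,interpolation=cv2.INTER_CUBIC))
E
```

```text
t 20.15 grasp z 179.9 r 242.9 ang 93.5 tooly-90 186.1 F [0.3 0.  0.6] tilt [ 0.015 -0.003] op 0.006693431096739357 j6 1.5975522900941648
tool shift [85.9  8.1  6.6] rotvec [ 0.014 -0.014 -0.005] y angle -83.9 x [ 0.015 -0.003 -1.   ]
```

View pics/wrist11.png

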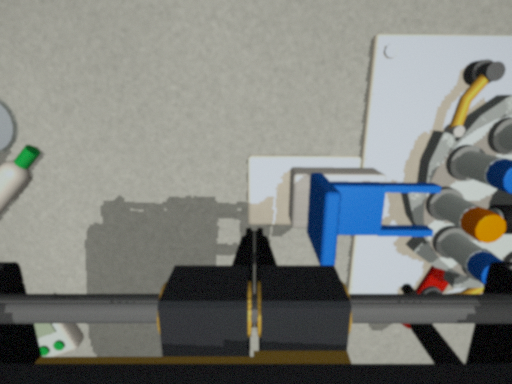

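View pics/side11.png

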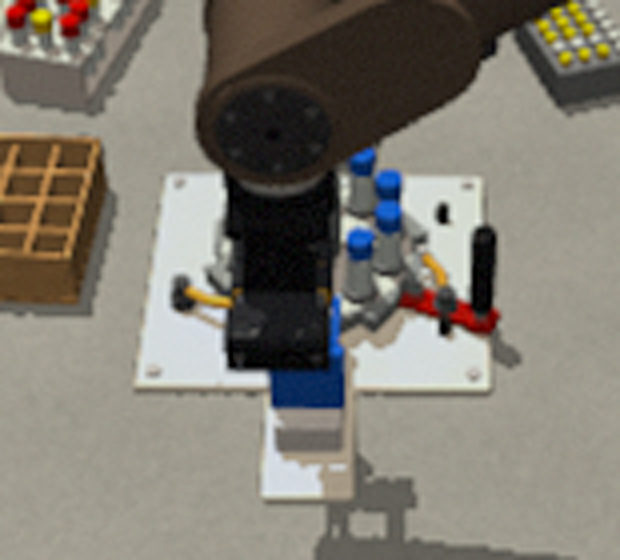

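```bash
python3 - <<'E'
from h import *
c=eyes.read_camera("wrist")
u=np.array([np.cos(np.radians(95.3)),np.sin(np.radians(95.3))]); v=np.array([u[1],-u[0]])
def rd(q): d=q[:2]-[640,-95.5]; return "y %.1f x %.1f"%(d@u,d@v)
for p in [(310,174),(320,263),(324,174),(334,263)]: q=plane(c,*p,114); print(q.round(1),rd(q))
o=(484,225); q=plane(c,*o,106); print("orange",q.round(1),rd(q))
E
```

```text
[661.1 112.2 114. ] y 204.9 x 40.2
[595.   94.4 114. ] y 193.3 x -27.3
[662.  102.7 114. ] y 195.3 x 40.3
[596.   84.1 114. ] y 182.9 x -27.2
orange [634.4 -24.2 106. ] y 71.5 x 1.0
```

Emit:
jog_arm --deltas '[20,4,3,0.007,-0.007,0,0,22,2,2,0.007,-0.007,-0.004,0,22,1,1,0,0,0,0,20,0,0,0,0,0,0,0,0,0,0,0,0,0]'

```text
t: 20.92
eef_pos: [615.5, 133.8, 266.6]
tcp_rot: [2.395, 1.57, -0.664]
ft_force: [-0.0, -0.5, 0.4]
opening: 0.007
```

```bash
cat >> h.py <<'E'
def rf():
    P,R,s=tool(); u=np.array([np.cos(np.radians(95.3)),np.sin(np.radians(95.3))]); v=np.array([u[1],-u[0]])
    d=P[:2]+R[:2,0]*171-[640,-95.5]; print("t",round(s["t"],2),"fork y %.1f x %.1f"%(d@u,d@v),"grasp z",P[2]-171,"yang",np.degrees(np.arctan2(R[1,1],R[0,1])).round(1),"tilt",R[:2,0].round(3),"F",np.round(s["ft_force"],1))
E
python3 - <<'E'
from h import *
rf()
c=eyes.read_camera("wrist"); cv2.imwrite("pics/wrist12.png",c["image"][:,:,::-1])
E
```

```text
t 20.93 fork y 230.4 x -3.1 grasp z 95.63109964177465 yang -85.3 tilt [ 0.001 -0.001] F [-0.  -0.5  0.4]
```

View pics/wrist12.png

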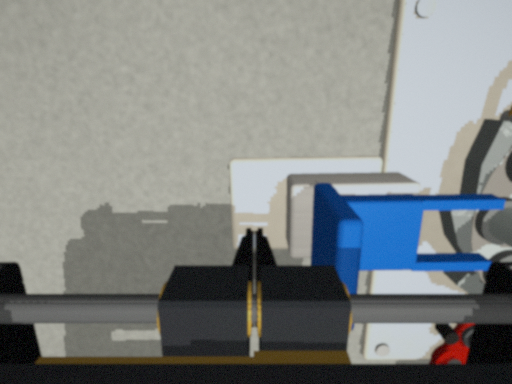

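Emit:
jog_arm --deltas '[0,7,-1.5,0,0,0,0,0,7,-1.5,0,0,0,0,0,7,0,0,0,0,0,0,7,0,0,0,0,0,0,6,0,0,0,0,0]'

```text
t: 21.6
eef_pos: [622.2, 97.7, 270.5]
tcp_rot: [3.111, 1.564, 0.051]
ft_force: [-0.5, 3.2, -1.3]
opening: 0.004
```

```bash
python3 - <<'E'
from h import *
rf()
c=eyes.read_camera("wrist"); cv2.imwrite("pics/wrist13.png",c["image"][:,:,::-1])
E
```

```text
t 21.6 fork y 194.0 x 1.2 grasp z 99.50951638824012 yang -85.3 tilt [0.007 0.   ] F [-0.5  3.2 -1.3]
```

View pics/wrist13.png

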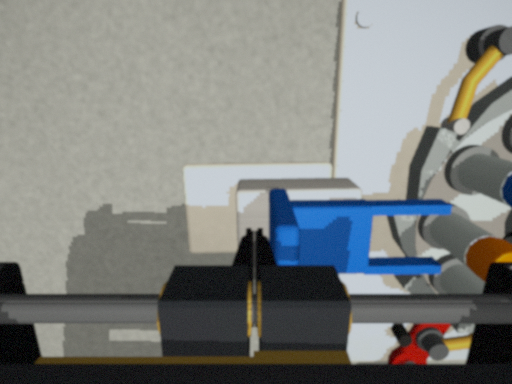

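Emit:
jog_arm --deltas '[0.7,5,0,0,0,0,0,0.7,5,0,0,0,0,0,0.7,5,0,0,0,0,0]'

```text
t: 22.02
eef_pos: [623.6, 81.8, 268.8]
tcp_rot: [3.116, 1.563, 0.057]
ft_force: [0.1, 1.7, 2.5]
opening: 0.004
```

```bash
python3 - <<'E'
from h import *
rf()
c=eyes.read_camera("wrist"); cv2.imwrite("pics/wrist14.png",c["image"][:,:,::-1])
E
```

```text
t 22.02 fork y 178.0 x 1.3 grasp z 97.79707529282058 yang -85.3 tilt [0.007 0.   ] F [0.1 1.7 2.5]
```

View pics/wrist14.png

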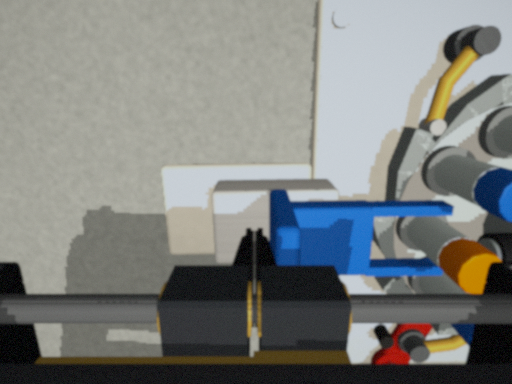

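Emit:
jog_arm --deltas '[0.3,4,0,0,0,0,0,0.3,4,0,0,0,0,0]'

```text
t: 22.32
eef_pos: [624.4, 72.9, 268.1]
tcp_rot: [3.1, 1.563, 0.041]
ft_force: [0.5, 2.2, 3.3]
opening: 0.006
```

Emit:
jog_arm --deltas '[0.3,4,0,0,0,0,0]'

```text
t: 22.45
eef_pos: [624.5, 70.9, 268.2]
tcp_rot: [-2.662, 1.562, 0.56]
ft_force: [-3.0, 42.7, 8.9]
opening: 0.004
```

```bash
python3 - <<'E'
from h import *
rf()
E
```

```text
t 22.45 fork y 167.8 x 1.3 grasp z 97.19158753669632 yang -85.4 tilt [0.008 0.005] F [-3.  42.7  8.9]
```

Emit:
jog_arm --deltas '[0,-8,0,0,0,0,0,0,-15,0,0,0,0,0,0,-20,0,0,0,0,0,-30,-10,0,0,0,0,0,-40,-10,0,0,0,0,0,-30,-10,0,0,0,0,0]'

```text
t: 23.2
eef_pos: [617.2, 148.3, 367.6]
tcp_rot: [-1.803, 1.568, 1.42]
ft_force: [0.2, 0.0, 0.5]
opening: 0.005
```

```bash
python3 - <<'E'
from h import *
rf()
c=eyes.read_camera("wrist"); cv2.imwrite("pics/wrist15.png",c["image"][:,:,::-1])
s=eyes.read_camera("side"); cv2.imwrite("pics/side15.png",cv2.resize(s["image"][130:270,165:320,::-1],None,fx=4,fy=4,interpolation=cv2.INTER_CUBIC))
s=eyes.read_camera("top"); cv2.imwrite("pics/top15.png",cv2.resize(s["image"][140:235,205:325,::-1],None,fx=6,fy=6,interpolation=cv2.INTER_CUBIC))
E
```

```text
t 23.2 fork y 245.3 x -0.1 grasp z 196.63934268970758 yang -85.3 tilt [0.    0.003] F [0.2 0.  0.5]
```

View pics/wrist15.png

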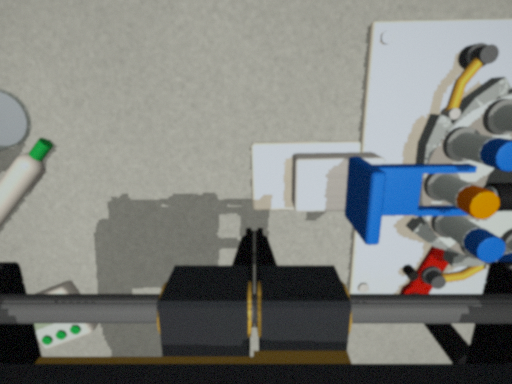

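View pics/side15.png

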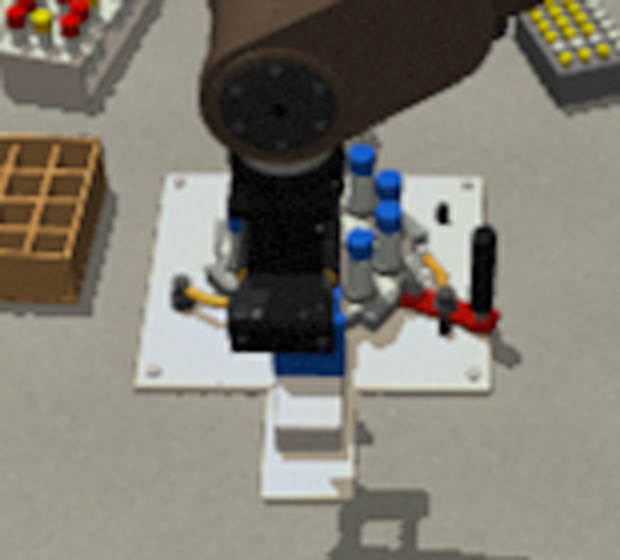

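View pics/top15.png

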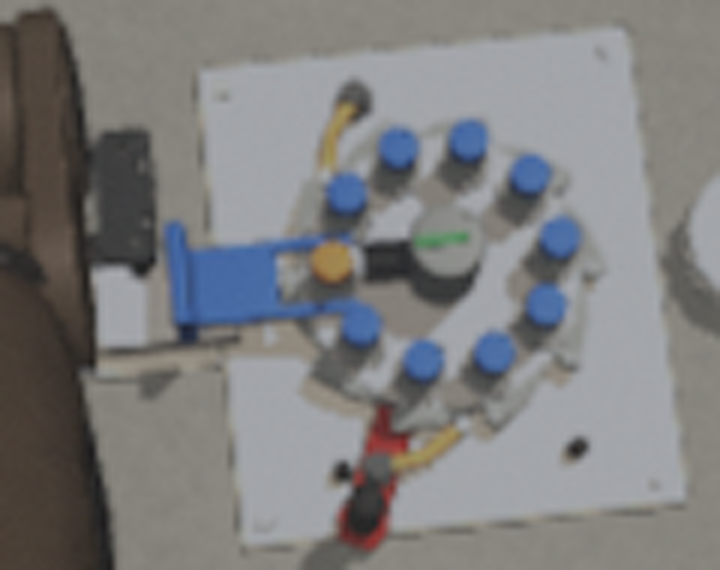

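```bash
python3 - <<'E'
from h import *
c=eyes.read_camera("top"); w=eyes.read_camera("wrist")
u=np.array([np.cos(np.radians(95.3)),np.sin(np.radians(95.3))]); v=np.array([u[1],-u[0]])
def rd(q): d=q[:2]-[640,-95.5]; return "y %.1f x %.1f"%(d@u,d@v)
for p in [(105,230),(118,345),(165,225),(178,338)]: q=plane(c,p[0]/6+205,p[1]/6+140,110); print(rd(q))
for nm,p in [("orange",(332,261)),("lever",(366,503))]:
    q=plane(c,p[0]/6+205,p[1]/6+140,104 if nm=="orange" else 118); d=q[:2]-[640,-95.5]; print(nm,np.hypot(*d),np.degrees(np.arctan2(d[1],d[0]))%360)
for p in [(346,158),(370,241)]: print("wrist",rd(plane(w,*p,114)))
for p in [(348,208),(369,241)]: print("wrist48",rd(plane(w,*p,48)))
s=eyes.read_camera("side")
for vv in (375,): print("side bottom edge", rd(plane(s,310/4+165,vv/4+130,48)))
E
```

```text
y 192.0 x 28.5
y 190.3 x -38.9
y 157.5 x 28.1
y 156.0 x -38.2
orange 64.26049920572684 96.2109309545513
lever 155.4044122952532 162.76327354818713
wrist y 180.0 x 39.4
wrist y 156.7 x -26.0
wrist48 y 156.0 x -22.4
wrist48 y 132.5 x -57.6
side bottom edge y 160.8 x -3.0
```

```bash
python3 - <<'E'
from h import *
print(env.state()["t"], env.job_done())
E
```

```text
the job is handed in; nothing more can be done
23.5 None
```

The job is handed in at t = 23.5 s of the 64 s allowed. The vial with the orange cap stands at the fork, the lever is parked, and the blue fork is home around the vial.

**What I did**
- I held the red lever's grip loosely between the fingers and first pressed the lever to its parked stop.
- I then made three full swings, feeling both stops by force each time and checking pictures after each stroke.
- With the lever parked again, I pushed the blue fork in with the closed fingers until it met its stop, then backed the arm clear.

**Last checks**
- **Orange cap:** the final top picture shows it between the prongs, at about 96° around the axis where the fork line is about 95°.
- **Lever:** it stands at about 162.8°, against a parked stop I put at about 162.4°. A wrist picture showed the red arm against its post.
- **Fork:** it met a hard stop at about 43 N. The side camera puts the plate face 161 mm from the axis (160 mm is home).
- **Disagreements:** the top camera gives 157 mm for the fork plate, which fits its bias of about 3 mm before the push. The wrist camera's plate points scattered by more than 20 mm, so I did not rely on them.
- **Not clean:** on one return swing the lever was pressed on its stop with about 60 N at the wrist, below the 120 N limit. I pressed more gently on the later returns. I did not re-measure the bystanders; the arm did not go near them.

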